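# Change the nozzle-pin cassette in a ball-detent holder

## Task

Change the worn pin cassette in the quick-change holder: pull it out past the sprung ball, stand it upright in the steel tray and let go of it, then slide the fresh short cassette with the notched sides and tall pins into the holder and push it fully home until the ball clicks into its notch. Finally swing the keeper bar shut across the mouth behind it. Leave the long blank cassette and the other things on the bench where they are.

Things in the scene. Friction and masses are not known exactly. Their poses are not given: they have to be found in the camera images.
- holder: Quick-change holder, grey painted metal, fixed to the worktop. Origin on the worktop; x points into the holder (pushing direction), z up, y left. Base plate 6 mm thick, x=-90 to +80, y=-55 to +55 mm; its front, x=-90 to 0, is a flat open loading shelf. Two side rails from x=+2 to +70, inner faces at y=+-22.75, fronts rounded 8 mm as lead-in. End stop at x=+60.5 mm.
- holder_mouth (a point): Middle of the channel mouth, holder x=0, y=0, on the base plate's top (6 mm above the worktop). Shelf and channel are slippery. From 12 mm behind it lips reach in over the channel to y=+-14 mm, lip underside 17 mm above the base plate, lip top 28 mm above the worktop: cassettes go in and out only by sliding along holder x.
- holder_home (a point): Where the origin of a fully home cassette lies: holder x=+30, y=0, on the base plate's top (6 mm above the worktop). Axes as the holder's. A fully home cassette ends flush with the mouth.
- ball (a joint): Steel ball, 16 mm, in the +y rail at holder x=+30, 13 mm above the worktop, sprung by 3.5 to 7 N; passing it takes about 5 to 12 N along x. 0 = fully out (4.5 mm proud of the rail), grows as it is pressed in, in m: about 0.003 to 0.0045 riding on a cassette's flank, under 0.002 in a notch.
- keeper (a joint): Flat steel bar, 62 mm long, 10 mm wide, 10 to 26 mm above the worktop, on an upright pin (16 mm across) at holder x=-8, y=-38 mm; stays where left, about 1 N moves it. In rad: 0 = shut against a hard stop, pointing along holder +y across the mouth, 3 mm clear of a home cassette; at angle a it points along holder (-sin a, cos a). Starts open at 2.1 to 2.6.
- keeper_tip (a point): Middle of the free end of the keeper bar, 18 mm above the worktop.
- worn: Worn cassette, at first home in the holder. Grey sled 60 (x) x 44 (y) x 14 mm, corners rounded 5 mm, a rounded notch mid-way in each long side; on it a grip block 30 (x) x 22 (y) mm, 14 to 56 mm above the underside, to be pinched across y. Four brass pins worn to 2 mm stubs. Origin: centre of the underside; z up. Same after half a turn. About 0.15 kg.
- fresh: Fresh cassette on the worktop right of the holder: like the worn one (sled 60 x 44 x 14 mm, notched sides, same grip block 14 to 56 mm up), but its four brass pins stand 9 mm tall. Origin: centre of the underside; x along its length, z up. Same after half a turn. About 0.15 kg.
- blank: Long blank cassette, not wanted: the same grip block on a sled 90 x 44 x 14 mm with straight sides, no notches, no pins. It stands right of the holder too, in either of two places, the fresh one in the other. Origin: centre of the underside, x along its length.
- tray: Open steel return tray fixed to the worktop on the left, 150 (x) x 130 (y) x 22 mm high, walls and floor 4 mm. Origin at the centre of its underside.
- ptfe: Bystander: blue spool of thread tape, 64 mm across, 16 mm high.
- nipple: Bystander: brass double nipple lying, 40 x 26 x 23 mm.
- nut: Bystander: chrome hexagon union nut, 32 mm, 12 mm high.
- tape: Bystander: black roll of tape, 55 mm, 19 mm high.
- hexkey: Bystander: small bent hex key, 73 mm long.

How it is judged (in metres and radians):
On the way, in this order (a step that is already met when the one before it is completed fails the run):
1. the worn cassette is drawn out of the holder's channel (x of worn in the frame of holder_home below -0.05 m), for 0.1 s.
2. the worn cassette stands upright on the tray's floor, let go (x of worn in the frame of tray between -0.06 and 0.06 m and y of worn in the frame of tray between -0.05 and 0.05 m and z of worn in the frame of tray between -0.002 and 0.01 m and angle between worn's own z axis and vertical below 0.12 rad and contact force between the fingers and worn below 0.05 N), for 0.2 s.
3. the fresh cassette is fully home with the ball in its notch (x of fresh in the frame of holder_home between -0.003 and 0.003 m and y of fresh in the frame of holder_home between -0.003 and 0.003 m and z of fresh in the frame of holder_home between -0.003 and 0.004 m and angle between the x axis of fresh and the x axis of holder, either way round below 0.08 rad and value of joint ball below 0.002 m), for 0.2 s.
4. the keeper is swung shut (value of joint keeper below 0.1 rad), for 0.2 s.
At the end, for the whole second after the job is handed in: Worn cassette upright (within 0.12 rad) on the tray floor, released, still; fresh cassette still in the holder within 3 mm of fully home (4 mm up), in line within 0.08 rad, ball sprung out into its notch (ball joint under 2 mm); keeper shut within 0.1 rad (all of step 2 and all of step 3 and value of joint keeper below 0.1 rad and linear speed of each of worn, fresh below 0.02 m/s); the robot touches nothing.
It fails at once if the blank cassette, the tape spool, the nipple, the nut, the tape roll or the hex key is moved more than 30 mm (distance of any of blank, ptfe, nipple, nut, tape, hexkey from where it was at the start of the episode above 0.03 m).
It also fails if it takes over 72 s, if anything falls off the work surface, if the arm or the gripper's body presses on something with over 40 N, if the wrist force passes 120 N, or if a joint passes its speed limit or range.

## Robot

A 7-joint arm with a two-finger parallel gripper is mounted at the origin on a cart in front of the work surface, level with it; the furniture and walls round the work are solid. World frame = base frame: x ahead of the robot, y to its left, z up, the work surface at z = 0. Lengths are in m, angles in degrees, forces in N, time in s.
With the tool pointing down it reaches from about 0.4 to 0.875 m from the base axis. Payload 19.3 kg.
Tool frame: the origin (TCP) lies at the centre of the arm's flange, where the gripper is bolted on; the fingertips stand 173 mm ahead of it and the grasp point (between the pads) lies 155 mm ahead of it (r.tips_ahead is the z of the fingertips in the tool frame, in m); z points along the fingers, y is the direction in which the jaws open and shut (so a half turn about z gives the same grasp; the last joint's range is limited). The gripper opens to 85 mm and grips with 20 to 120 N. Pads are 22 mm wide; open, the fingers measure 114 mm over their backs; the gripper's body (76 mm by 85 mm) begins 54 mm behind the grasp point. The pads swing forward as they close: fully open they stand 13 mm farther back than shut.
Start: joints at [-68.48, 29.874, -2.08, 91.645, 1.215, 58.505, -6.463], TCP at [0.27, 0.564, 0.405] pointing down, gripper open.
Joint ranges: [-166.77, 166.77], [-17.47, 122.26], [-85.68, 81.53], [9.62, 139.38], [-72.42, 252.41], [9.2, 110.78], [-144.41, 144.41]. Speed limits (degrees/s): [108.29, 108.29, 136.94, 136.94, 172.46, 172.46, 172.46].

## Interface

Orientations are given as a 3x3 rotation matrix whose columns are the frame's x, y, z axes.
In Python, from rig import r gives the robot as it stands.
- The arm moves only by the tool jog_arm, never from a script. Its argument "targets" is a list of rows, each an object with "delta_pos": the shift along the tool's x, y, z in cm, a list of three; "roll": the turn about the tool's z in degrees. A call has 1 to 12 rows; each row is the pose to reach, as a shift and turn from the pose commanded when the call began, along the tool's axes at that moment; what a row does not reach only later rows make up. A row lasts 1/10 s, in which the tool goes at most 50 mm and 8.59 degrees, less where a joint would pass 70% of its speed; a pose out of reach is approached as far as the arm can. A call with a gripper value outside its range is refused whole. "hand" is the gripper command: -1 is fully open, 1 is shut, values between are in proportion, set as the call begins (left out, the last holds). The fingers move at their own pace and stop on an object; "newtons" is the grip in N (left out, the last holds). Time passes only in rows, so rows that repeat a pose let the fingers close. It gives the time, the measured TCP pose, the force and the opening at its end, in the units of the state.
- r.get_state(): the state, without advancing time (a new reading comes with each control period).
- r.snapshot(name): name is "scene" or "top" or "wrist"; returns the picture (400x640x3 uint8, blue, green, red); there is no depth.
- r.camera_params(name): a dict with "fx", "fy", "cx", "cy" (pixels), "T" (4x4, takes a point from camera to world coordinates). Camera axes: x right, y up, looking along -z (the intrinsics and any distortion apply to the point x, -y, -z); pixel columns grow to the right and rows downward; lengths in m; the calibration is good to about 2 mm. A picture is of the moment at which its call begins: read the wrist's pose just before it. camera_params takes no time and is no camera call; for the wrist camera it gives the pose at the moment of the call.
- r.finish_job(): hands the job in, once; it reports no verdict.
Trained networks look in the newest picture that a camera, given by its name, has taken for a name from the list of things; names that differ only in an ending like _2 or _b are one class to them, and where a whole thing is asked for, a point or a joint stands for the part that bears it (a point fixed in the world has none). Each returns a list of dicts, best first, with "conf" (0 to 1); they miss things now and then, are a little off and sometimes report something else, mostly with a low value. They report only what shows in the picture. A call takes as long as a camera call.
- r.cut_out(camera, query): "mask" (400x640 bool, what is visible of it) and "rect" ([left, top, right, bottom] in pixels, round what is visible of it).
The state is a dict: "time_s": time; "q": joint angles; "qvel": joint speeds; "tau": joint torques, N m; "eef_pos": TCP position; "tool_rot": TCP orientation; "ft_force": force on the tool from outside, world axes, zero at the start; "wrist_torque": the same for the moment, N m; "width": opening from 0.0 (shut) to 1.0 (fully open).
Only numpy, scipy, OpenCV 4.12 (cv2) and the standard library are available. Lean on these libraries where they do the work, as an engineer would, in place of code of your own. Each camera call takes 0.05 s, during which the arm holds its last target. There are 200 camera calls.

## Working session

There is one attempt and no reset: what is moved stays moved. The work goes in short steps, Python scripts to look and compute and a tool call to move; the robot and the scene stay as the last step left them, time stands still between calls to the robot, and variables do not carry over. Pictures are saved under pics/ and viewed, about 8 in all and at most 12, crops included, and the job is handed in when it is done.

Besides the shell and the picture viewer there is one more tool, called after "Emit:" as name(argument=value, ...) on one line, values as JSON. jog_arm: Moves the arm, as the interface text tells. Its arguments: {"type":"object","properties":{"targets":{"type":"array"},"hand":{"type":"number"},"newtons":{"type":"number"}},"required":["targets"]}

```bash
mkdir -p pics; ls; cat > h.py <<'E'
import numpy as np, cv2
from rig import r
def ray(cam,u,v,P=None):
    P=P or r.camera_params(cam); T=np.array(P["T"])
    d=np.array([(u-P["cx"])/P["fx"],-(v-P["cy"])/P["fy"],-1.0])
    return T[:3,3],T[:3,:3]@d
def onz(cam,u,v,z,P=None):
    o,d=ray(cam,u,v,P); return o+d*(z-o[2])/d[2]
def proj(cam,p,P=None):
    P=P or r.camera_params(cam); T=np.array(P["T"])
    c=T[:3,:3].T@(np.array(p)-T[:3,3]); return P["cx"]+P["fx"]*c[0]/-c[2],P["cy"]-P["fy"]*c[1]/-c[2]
E
python3 - <<'E'
from h import *
s=r.get_state(); print(s["time_s"],s["eef_pos"],s["tool_rot"],s["width"])
a=r.snapshot("top");b=r.snapshot("scene");c=r.snapshot("wrist")
cv2.imwrite("pics/top.png",a);cv2.imwrite("pics/scene.png",b)
for n in("top","scene","wrist"):
    P=r.camera_params(n);print(n,{k:(np.round(v,3).tolist()) for k,v in P.items()})
for q in "holder worn fresh blank tray keeper ptfe nipple nut tape hexkey".split():
    for o in r.cut_out("top",q)[:2]:
        m=o["mask"]; ys,xs=np.nonzero(m)
        rr=cv2.minAreaRect(np.c_[xs,ys].astype(np.float32))
        print(q,round(o["conf"],2),np.round(o["rect"]),np.round(onz("top",*rr[0],0.0),3),np.round(np.r_[rr[0],rr[1],rr[2]],1))
E
```

```text
pics
0.0 [0.2694514  0.56377144 0.40412492] [[-9.02233600e-01  4.31247432e-01 -4.29556088e-04]
 [ 4.31247640e-01  9.02232977e-01 -1.06212748e-03]
 [-7.04800779e-05 -1.14353215e-03 -9.99999344e-01]] 1.0009537463593368
top {'fx': 428.355, 'fy': 428.355, 'cx': 314.174, 'cy': 201.491, 'T': [[-0.017, 0.999, -0.043, 0.498], [-1.0, -0.018, -0.02, -0.018], [-0.021, 0.042, 0.999, 1.066], [0.0, 0.0, 0.0, 1.0]]}
scene {'fx': 473.132, 'fy': 473.132, 'cx': 318.199, 'cy': 189.283, 'T': [[0.845, 0.387, -0.37, 0.018], [-0.535, 0.604, -0.591, -0.854], [-0.005, 0.697, 0.717, 1.066], [0.0, 0.0, 0.0, 1.0]]}
wrist {'fx': 342.296, 'fy': 342.296, 'cx': 321.107, 'cy': 200.079, 'T': [[0.432, -0.861, -0.268, 0.202], [0.902, 0.412, 0.129, 0.597], [-0.0, -0.298, 0.955, 0.373], [0.0, 0.0, 0.0, 1.0]]}
holder 0.85 [284. 165. 342. 234.] [0.552 0.008 0.   ] [312.3 198.4  69.7  57.   81.6]
holder 0.43 [176. 146. 199. 167.] [0.668 0.322 0.   ] [187.  154.5  21.   24.   90. ]
worn 0.68 [298. 170. 316. 196.] [0.588 0.025 0.   ] [305.5 184.1  25.5  16.3  81.9]
fresh 0.59 [424. 167. 453. 196.] [ 0.595 -0.304  0.   ] [437.
[... 271 characters left out ...]
 55.3  86.3]
keeper 0.44 [298. 170. 314. 198.] [0.587 0.021 0.   ] [307.  184.5  25.   16.   90. ]
keeper 0.42 [322. 198. 341. 214.] [ 0.535 -0.037  0.   ] [330.5 204.6  27.1   6.5  39.8]
ptfe 0.65 [230. 141. 255. 161.] [0.675 0.182 0.   ] [242.3 150.8  22.6  21.9  45. ]
ptfe 0.19 [283. 162. 346. 238.] [0.552 0.009 0.   ] [312.  198.2  70.4  57.7  81.2]
nut 0.57 [425. 166. 447. 196.] [ 0.593 -0.303  0.   ] [437.6 179.4  19.   25.   18.4]
nut 0.41 [353. 121. 365. 133.] [ 0.734 -0.11   0.   ] [358.5 125.   12.   11.   90. ]
tape 0.86 [177. 143. 198. 167.] [0.668 0.321 0.   ] [187.5 154.5  19.   21.   90. ]
hexkey 0.45 [373. 264. 403. 275.] [ 0.373 -0.171  0.   ] [386.1 269.4  26.2   3.9  15.6]
```

```bash
python3 - <<'E'
import cv2
a=cv2.imread("pics/top.png");cv2.imwrite("pics/topc.png",cv2.resize(a[110:290,165:480],(800,457),interpolation=cv2.INTER_CUBIC))
E
```

```text
(no output)
```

View pics/topc.png

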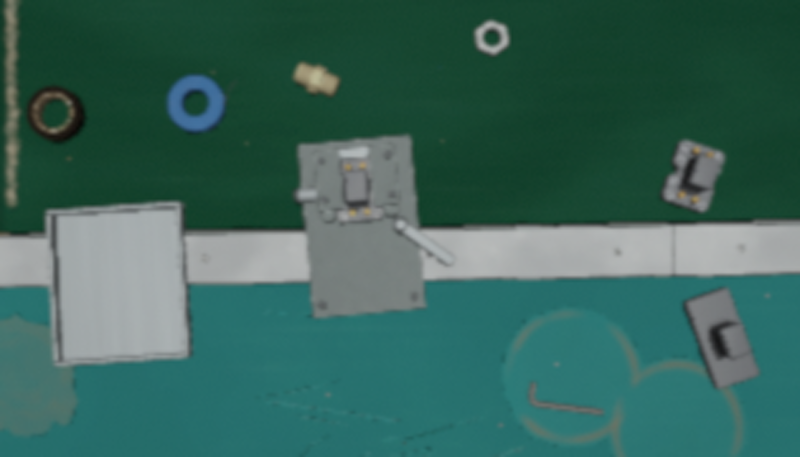

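View pics/scene.png

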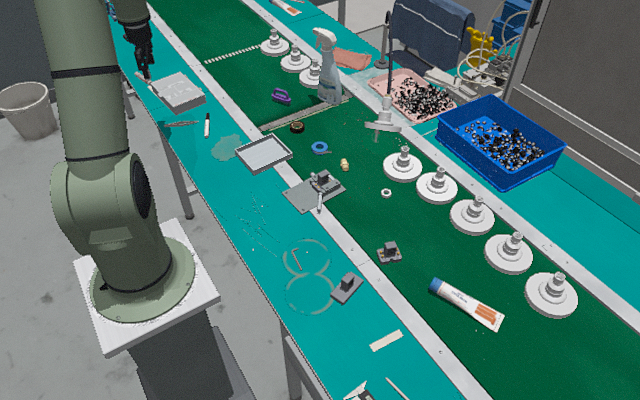

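The top crop shows the holder base with corners at about (298,146), (410,136), (426,306) and (314,318). The keeper is open from (400,223) to (452,262). Fresh is at (693,175), blank at (722,338) and the tray at (118,283). In the scene picture, pins show on the upper piece, which confirms fresh.

```bash
python3 - <<'E'
from h import *
f=lambda p,z:onz("top",165+p[0]/2.54,110+p[1]/2.54,z)
C=[f(p,.006) for p in [(298,146),(410,136),(426,306),(314,318)]]
print(np.round(C,3))
x=(C[0]+C[1]-C[2]-C[3]);yaw=np.arctan2(x[1],x[0]);y=C[0]+C[3]-C[1]-C[2]
print("yaw",np.degrees(yaw),np.degrees(np.arctan2(-y[0],y[1])),"len",np.linalg.norm(x)/2,np.linalg.norm(y)/2)
ex=np.array([np.cos(yaw),np.sin(yaw),0]);c=np.mean(C,0);print("holder origin",c+ex*.005,"home",c+ex*.035)
T=[f(p,.022) for p in [(47,211),(181,203),(189,356),(57,363)]];print("tray",np.mean(T,0))
print("fresh grip",f((703,170),.056),"blank",f((733,340),.056), "keeper tip",f((452,262),.026))
s=r.get_state();R=np.array(s["tool_rot"]);t=np.array(s["eef_pos"])
print("shift to home:",R.T@(c+ex*.035-t)*100)
E
```

```text
[[ 0.63   0.082  0.006]
 [ 0.638 -0.028  0.006]
 [ 0.471 -0.041  0.006]
 [ 0.461  0.068  0.006]]
yaw 4.385646479540503 4.556992850964594 len 0.1678192032052523 0.10986706296419847
holder origin [0.55504808 0.02059332 0.006     ] home [0.58496024 0.0228874  0.006     ]
tray [0.49879676 0.25528331 0.022     ]
fresh grip [ 0.59390433 -0.29832388  0.056     ] blank [ 0.43665701 -0.32103785  0.056     ] keeper tip [ 0.51330883 -0.06594369  0.026     ]
shift to home: [-51.79421955 -35.20663617  39.86917422]
```

Emit:
jog_arm(targets=[{"delta_pos": [-49.1,-36.5,4],"roll": -30},{"delta_pos": [-49.1,-36.5,4],"roll": -30},{"delta_pos": [-49.1,-36.5,4],"roll": -30},{"delta_pos": [-49.1,-36.5,4],"roll": -30},{"delta_pos": [-49.1,-36.5,4],"roll": -30},{"delta_pos": [-49.1,-36.5,4],"roll": -30},{"delta_pos": [-49.1,-36.5,4],"roll": -30},{"delta_pos": [-49.1,-36.5,4],"roll": -30},{"delta_pos": [-49.1,-36.5,4],"roll": -30},{"delta_pos": [-49.1,-36.5,4],"roll": -30},{"delta_pos": [-49.1,-36.5,4],"roll": -30},{"delta_pos": [-49.1,-36.5,4],"roll": -30}])

```text
time_s: 1.9
eef_pos: [0.5494, 0.0329, 0.3657]
tool_rot: [[-0.997, -0.078, 0.001], [-0.078, 0.997, 0.0], [-0.001, 0.0, -1.0]]
ft_force: [0.4, 1.5, -0.3]
width: 1.0
```

Emit:
jog_arm(targets=[{"delta_pos": [0,0,0],"roll": 0},{"delta_pos": [0,0,0],"roll": 0}])

```text
time_s: 2.1
eef_pos: [0.549, 0.0339, 0.3654]
tool_rot: [[-0.997, -0.075, -0.0], [-0.075, 0.997, -0.0], [0.0, -0.0, -1.0]]
ft_force: [-0.5, 0.6, 0.2]
width: 0.998
```

```bash
python3 - <<'E'
from h import *
P=r.camera_params("wrist");a=r.snapshot("wrist");cv2.imwrite("pics/w1.png",a)
import pickle;pickle.dump(P,open("w1.pkl","wb"))
for q in ("holder","worn","keeper","ball"):
    for o in r.cut_out("wrist",q)[:2]:
        ys,xs=np.nonzero(o["mask"]);rr=cv2.minAreaRect(np.c_[xs,ys].astype(np.float32));print(q,round(o["conf"],2),np.round(o["rect"]),np.round(np.r_[rr[0],rr[1],rr[2]],1))
E
```

```text
holder 0.59 [213.  84. 373. 257.] [292.5 168.5 171.  161.   90. ]
worn 0.56 [286. 177. 335. 246.] [309.5 212.   66.   47.   90. ]
keeper 0.78 [212. 127. 275. 183.] [246.  154.2  77.6  18.6  40.8]
```

View pics/w1.png

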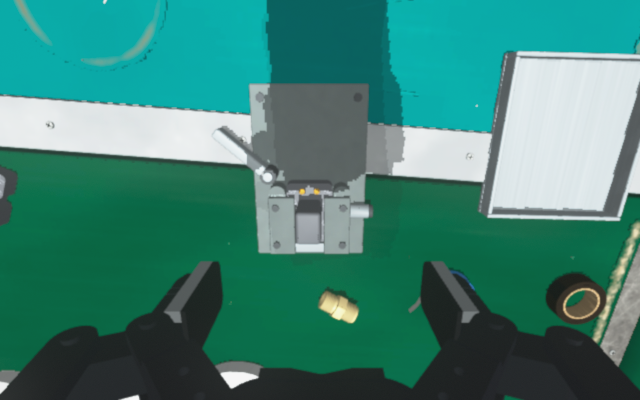

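The wrist picture shows the base plate corners at about (248,84), (369,84), (365,253) and (258,254). The keeper tip is near (217,132) and its pivot near (269,174). I'll check a model overlay.

```bash
cat > ov.py <<'E'
from h import *
import pickle
def fit(pts,P):
    from scipy.optimize import least_squares
    loc=np.array([[-.09,-.055],[-.09,.055],[.08,.055],[.08,-.055]])
    def w(p,l): 
        c,s=np.cos(p[2]),np.sin(p[2]);return np.array([p[0]+c*l[0]-s*l[1],p[1]+s*l[0]+c*l[1],l[2]])
    f=lambda p:np.ravel([np.subtract(proj("wrist",w(p,(*l,.006)),P),q) for l,q in zip(loc,pts)])
    s=least_squares(f,[.555,.02,.08]);return s.x,s.fun,w
E
python3 - <<'E'
from ov import *
P=pickle.load(open("w1.pkl","rb"));a=cv2.imread("pics/w1.png")
p,res,w=fit([(248.5,84),(369,83.5),(365,253),(258,253.5)],P)
print(p,np.degrees(p[2]),np.round(res,1))
print("home",w(p,(.03,0,.006)),"keeper tip est",[onz("wrist",*q,.026,P) for q in((217,132),(269,174))])
S=5;x0,y0=205,75;b=cv2.resize(a[y0:y0+190,x0:x0+155],None,fx=S*.63,fy=S*.63,interpolation=cv2.INTER_CUBIC);k=S*.63
def poly(L,z,col):
    q=np.array([((np.array(proj("wrist",w(p,(*l,z)),P))-(x0,y0)+.5)*k) for l in L]).astype(int);cv2.polylines(b,[q],True,col,1)
box=lambda a,b,c,d:[(a,c),(b,c),(b,d),(a,d)]
poly(box(-.09,.08,-.055,.055),.006,(0,0,255))
poly(box(.015,.045,-.011,.011),.062,(0,255,255))
poly(box(.012,.070,-.014,.014),.028,(255,255,0))
cv2.imwrite("pics/ov1.png",b);print(b.shape)
E
```

```text
[0.55589285 0.02377235 0.08003471] 4.585650917577708 [-0.3 -0.2  0.4 -0.4 -1.4  0.3  1.3  0.4]
home [0.58579682 0.02617083 0.006     ] keeper tip est [array([ 0.5134132 , -0.06137123,  0.026     ]), array([ 0.54815989, -0.01422991,  0.026     ])]
(598, 488, 3)
```

View pics/ov1.png

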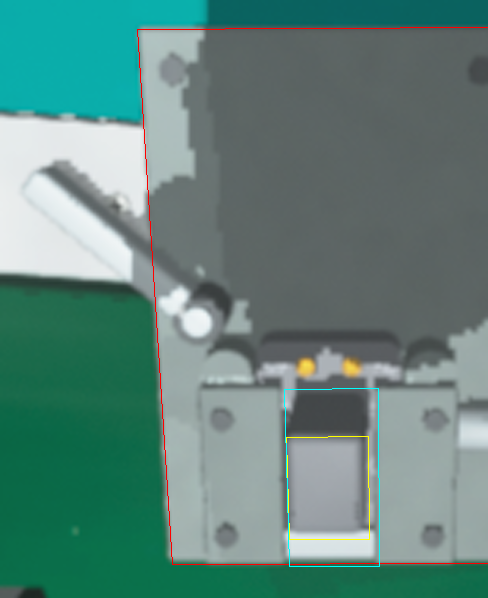

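The overlay matches the plate and block to within about 1–2 mm. Going down to grip worn.

Emit:
jog_arm(targets=[{"delta_pos": [-3.6,-1.0,4],"roll": -0.3},{"delta_pos": [-3.6,-1.0,8],"roll": -0.3},{"delta_pos": [-3.6,-1.0,12],"roll": -0.3},{"delta_pos": [-3.6,-1.0,14],"roll": -0.3},{"delta_pos": [-3.6,-1.0,15.7],"roll": -0.3},{"delta_pos": [-3.6,-1.0,15.7],"roll": -0.3},{"delta_pos": [-3.6,-1.0,15.7],"roll": -0.3}])

```text
time_s: 3.05
eef_pos: [0.5855, 0.0283, 0.2091]
tool_rot: [[-0.996, -0.084, -0.0], [-0.084, 0.996, 0.0], [-0.0, 0.0, -1.0]]
ft_force: [0.4, 0.6, 0.1]
width: 1.002
```

Emit:
jog_arm(targets=[{"delta_pos": [0,0,0],"roll": 0},{"delta_pos": [0,0,0],"roll": 0},{"delta_pos": [0,0,0],"roll": 0},{"delta_pos": [0,0,0],"roll": 0},{"delta_pos": [0,0,0],"roll": 0},{"delta_pos": [0,0,0],"roll": 0},{"delta_pos": [0,0,0],"roll": 0},{"delta_pos": [0,0,0],"roll": 0}], hand=1, newtons=60)

```text
time_s: 3.85
eef_pos: [0.5857, 0.0264, 0.2092]
tool_rot: [[-0.997, -0.082, 0.001], [-0.082, 0.997, -0.002], [-0.001, -0.002, -1.0]]
ft_force: [-0.3, -8.1, 8.2]
width: 0.245
```

Emit:
jog_arm(targets=[{"delta_pos": [0.5,-0.1,0],"roll": 0},{"delta_pos": [1.0,-0.1,0],"roll": 0},{"delta_pos": [1.5,-0.1,0],"roll": 0},{"delta_pos": [2.5,-0.1,0],"roll": 0},{"delta_pos": [4,-0.1,0],"roll": 0},{"delta_pos": [5.5,-0.1,0],"roll": 0},{"delta_pos": [7,-0.1,0],"roll": 0},{"delta_pos": [8.5,-0.1,0],"roll": 0},{"delta_pos": [9.5,-0.1,0],"roll": 0},{"delta_pos": [9.5,-0.1,0],"roll": 0},{"delta_pos": [9.5,-0.1,0],"roll": 0}])

```text
time_s: 4.95
eef_pos: [0.4906, 0.0188, 0.209]
tool_rot: [[-0.997, -0.083, -0.0], [-0.083, 0.997, -0.0], [0.0, -0.0, -1.0]]
ft_force: [-3.8, -1.7, 12.2]
width: 0.242
```

```bash
python3 - <<'E'
from h import *
s=r.get_state();R=np.array(s["tool_rot"]);t=np.array(s["eef_pos"]);print(t,s["ft_force"],s["wrist_torque"],s["width"],s["time_s"])
print(R.T@(np.array([.499,.255,t[2]])-t)*100)
E
```

```text
[0.49061107 0.01884065 0.20904707] [-3.847296   -1.68824992 12.24194804] [0.12134764 0.85280714 0.06075882] 0.24226267308201851 4.95
[-2.79289213e+00  2.34652054e+01 -2.02143520e-03]
```

Emit:
jog_arm(targets=[{"delta_pos": [0,0,-2.5],"roll": 0},{"delta_pos": [0,0,-5],"roll": 0},{"delta_pos": [-1,4,-6],"roll": 0},{"delta_pos": [-2,8,-6],"roll": 0},{"delta_pos": [-2.8,12,-6],"roll": 0},{"delta_pos": [-2.8,16.5,-6],"roll": 0},{"delta_pos": [-2.8,20,-6],"roll": 0},{"delta_pos": [-2.8,22.5,-6],"roll": 0},{"delta_pos": [-2.8,23.5,-6],"roll": 0},{"delta_pos": [-2.8,23.5,-4],"roll": 0},{"delta_pos": [-2.8,23.5,-2],"roll": 0},{"delta_pos": [-2.8,23.5,-1],"roll": 0}])

```text
time_s: 6.15
eef_pos: [0.499, 0.2545, 0.2172]
tool_rot: [[-0.997, -0.082, -0.002], [-0.082, 0.997, -0.001], [0.002, -0.001, -1.0]]
ft_force: [0.3, -0.5, -0.7]
width: 0.25
```

Emit:
jog_arm(targets=[{"delta_pos": [0,0,0.4],"roll": 0},{"delta_pos": [0,0,0.8],"roll": 0},{"delta_pos": [0,0,0.9],"roll": 0},{"delta_pos": [0,0,1.0],"roll": 0},{"delta_pos": [0,0,1.0],"roll": 0}])

```text
time_s: 6.65
eef_pos: [0.4994, 0.2554, 0.2089]
tool_rot: [[-0.997, -0.083, 0.0], [-0.083, 0.997, 0.0], [-0.0, 0.0, -1.0]]
ft_force: [-0.3, 0.2, -0.9]
width: 0.244
```

Emit:
jog_arm(targets=[{"delta_pos": [0,0,0.1],"roll": 0},{"delta_pos": [0,0,0.2],"roll": 0},{"delta_pos": [0,0,0.2],"roll": 0}])

```text
time_s: 6.95
eef_pos: [0.4993, 0.2554, 0.2071]
tool_rot: [[-0.997, -0.083, 0.0], [-0.083, 0.997, 0.0], [-0.0, 0.0, -1.0]]
ft_force: [-1.6, -1.3, 9.0]
width: 0.247
```

Emit:
jog_arm(targets=[{"delta_pos": [0,0,0],"roll": 0},{"delta_pos": [0,0,0],"roll": 0},{"delta_pos": [0,0,0],"roll": 0},{"delta_pos": [0,0,0],"roll": 0},{"delta_pos": [0,0,0],"roll": 0},{"delta_pos": [0,0,0],"roll": 0},{"delta_pos": [0,0,-2],"roll": 0},{"delta_pos": [0,0,-5],"roll": 0},{"delta_pos": [0,0,-9],"roll": 0},{"delta_pos": [0,0,-14],"roll": 0},{"delta_pos": [0,0,-14],"roll": 0}], hand=-1)

```text
time_s: 8.05
eef_pos: [0.5004, 0.2559, 0.3524]
tool_rot: [[-0.997, -0.082, 0.007], [-0.082, 0.997, 0.004], [-0.007, 0.004, -1.0]]
ft_force: [0.9, -0.4, -0.2]
width: 0.999
```

```bash
python3 - <<'E'
from h import *
s=r.get_state();R=np.array(s["tool_rot"]);t=np.array(s["eef_pos"]);print(t,s["time_s"],s["q"])
P=r.camera_params("wrist");a=r.snapshot("wrist")
for o in r.cut_out("wrist","worn")[:1]: print(o["conf"],o["rect"])
cv2.imwrite("pics/w2.png",a)
print(R.T@(np.array([.58,-.30,.36])-t)*100)
E
```

```text
[0.50036738 0.25585345 0.35238284] 8.05 [-3.30828678e+01  2.76609022e+01 -6.01368017e-02  1.04542796e+02
  5.30200702e-02  4.73140130e+01  6.15556369e+01]
0.96 [296.5, 140.0, 342.8, 205.5]
[ -3.36148747 -56.04925852  -0.95150822]
```

View pics/w2.png

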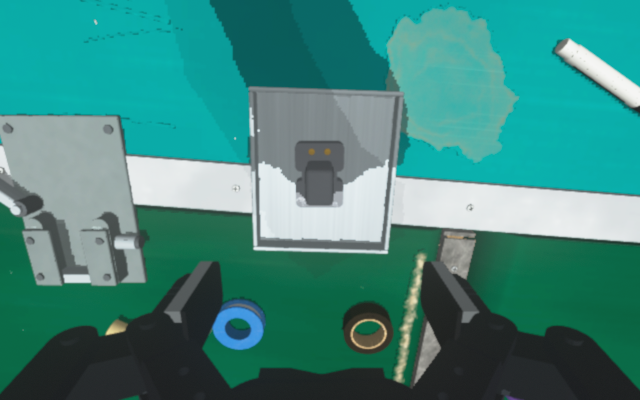

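Worn stands upright in the tray, with its rect at (296–343, 140–205). Moving on to fresh.

Emit:
jog_arm(targets=[{"delta_pos": [-1.5,-5,0],"roll": 2},{"delta_pos": [-2,-10,0],"roll": 5},{"delta_pos": [-2,-15,0],"roll": 9},{"delta_pos": [-2.0,-20,0],"roll": 13},{"delta_pos": [-2.0,-25,0],"roll": 17},{"delta_pos": [-2,-30,0],"roll": 20},{"delta_pos": [-2.0,-35,0],"roll": 21},{"delta_pos": [-2.0,-40,0],"roll": 21},{"delta_pos": [-2.0,-45,0],"roll": 21},{"delta_pos": [-2.0,-50,0],"roll": 21},{"delta_pos": [-2.0,-54,0],"roll": 21},{"delta_pos": [-2.0,-56,0],"roll": 21}])

```text
time_s: 9.35
eef_pos: [0.5644, -0.3052, 0.3449]
tool_rot: [[-0.959, 0.283, -0.002], [0.283, 0.959, -0.001], [0.002, -0.001, -1.0]]
ft_force: [-0.8, 1.6, -0.3]
width: 0.998
```

Emit:
jog_arm(targets=[{"delta_pos": [0,0,0],"roll": 0},{"delta_pos": [0,0,0],"roll": 0},{"delta_pos": [0,0,0],"roll": 0}])

```text
time_s: 9.65
eef_pos: [0.5658, -0.2997, 0.3459]
tool_rot: [[-0.96, 0.278, -0.001], [0.278, 0.96, 0.001], [0.001, 0.001, -1.0]]
ft_force: [-0.4, 0.2, 0.9]
width: 1.003
```

```bash
python3 - <<'E'
from h import *
import pickle
s=r.get_state();R=np.array(s["tool_rot"]);t=np.array(s["eef_pos"]);print(t,R.round(3).tolist(),s["time_s"])
P=r.camera_params("wrist");a=r.snapshot("wrist");pickle.dump(P,open("w3.pkl","wb"))
cv2.imwrite("pics/w3.png",a)
for q in ("fresh","blank"):
  for o in r.cut_out("wrist",q)[:1]: print(q,o["conf"],o["rect"])
E
```

```text
[ 0.56575598 -0.29969114  0.34586348] [[-0.96, 0.278, -0.001], [0.278, 0.96, 0.001], [0.001, 0.001, -1.0]] 9.65
fresh 0.7 [301.6, 172.1, 354.0, 240.6]
blank 0.61 [195.4, 1.5, 301.0, 99.8]
```

View pics/w3.png

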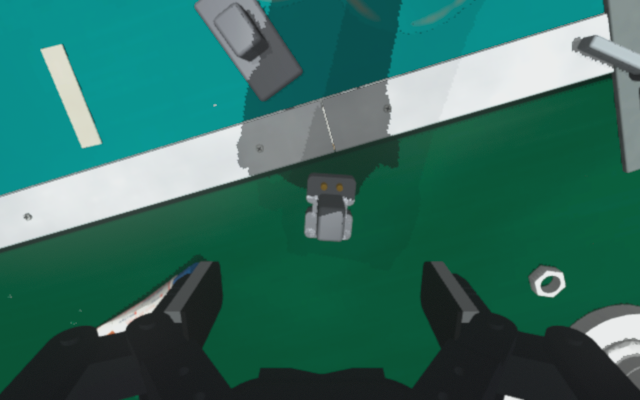

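Fresh (short sled, notches, pins at (324–340,187)) is at rect (302–354, 172–241), nearly in line with the jaws. I'll fit its pose by matching the silhouette.

```bash
cat > fitm.py <<'E'
from h import *
from scipy.optimize import minimize
K=8
def sil(p,P,base=0):
    m=np.zeros((400*2,640*2),np.uint8);c,s=np.cos(p[2]),np.sin(p[2])
    for hx,hy,z0,z1 in((.030,.022,0,.014),(.015,.011,.014,.056)):
        ch=.0025 if hx>.02 else 0
        q=[(a*(hx-dx),b*(hy-dy)) for a in(1,-1) for b in(1,-1) for dx,dy in((ch,0),(0,ch))]
        pt=[proj("wrist",(p[0]+c*x-s*y,p[1]+s*x+c*y,base+z),P) for x,y in q for z in(z0,z1)]
        h=cv2.convexHull(np.float32(pt))
        cv2.fillConvexPoly(m,np.round((h*2+.5)*16).astype(np.int32),255,shift=4)
    return m
def fit(mask,P,p0,base=0):
    M=cv2.resize(mask.astype(np.uint8)*255,(1280,800),interpolation=cv2.INTER_LINEAR).astype(float)
    f=lambda v:np.abs(sil([v[0]/100,v[1]/100,v[2]/10],P,base)-M).sum()/255
    x0=np.array([p0[0]*100,p0[1]*100,p0[2]*10])
    s=min((minimize(f,x0+[0,0,d],method="Nelder-Mead",options=dict(initial_simplex=x0+[0,0,d]+np.array([[0,0,0],[.5,0,0],[0,.5,0],[0,0,.7]]))) for d in(-.5,0,.5)),key=lambda s:s.fun)
    return np.array([s.x[0]/100,s.x[1]/100,s.x[2]/10]),s.fun,(M>127).sum()
E
python3 - <<'E'
from fitm import *
import pickle
P=pickle.load(open("w3.pkl","rb"));a=cv2.imread("pics/w3.png")
m=r.cut_out("wrist","fresh")[0]["mask"]
p,e,n=fit(m,P,(.594,-.30,-.28));print(p,np.degrees(p[2]),e,n)
s=r.get_state();R=np.array(s["tool_rot"]);t=np.array(s["eef_pos"])
print("tool yaw",np.degrees(np.arctan2(-R[0,1],R[1,1])),"shift",R.T@(np.array([p[0],p[1],0])-t)*100)
b=cv2.resize(a,(1280,800),interpolation=cv2.INTER_CUBIC);cs,_=cv2.findContours(sil(p,P),0,2);cv2.drawContours(b,cs,-1,(0,0,255),1)
cs,_=cv2.findContours(cv2.resize(m.astype(np.uint8),(1280,800)),0,2);cv2.drawContours(b,cs,-1,(0,255,255),1)
cv2.imwrite("pics/ov3.png",cv2.resize(b[320:500,560:750],None,fx=3,fy=3))
E
```

```text
[ 0.59331786 -0.29884057 -0.35493701] -20.336392604096716 899.7137254901961 12000
tool yaw -16.175249196309505 shift [-2.60569832  0.88367258 34.66322353]
```

View pics/ov3.png

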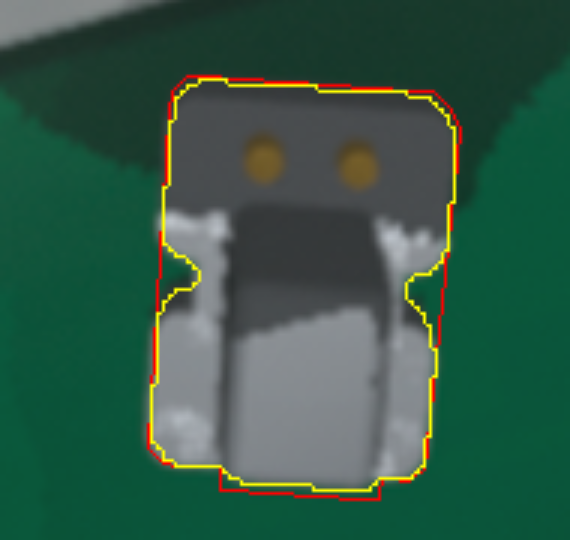

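Emit:
jog_arm(targets=[{"delta_pos": [-2.6,0.9,4],"roll": 4.1},{"delta_pos": [-2.6,0.9,8],"roll": 4.1},{"delta_pos": [-2.6,0.9,11],"roll": 4.1},{"delta_pos": [-2.6,0.9,13.5],"roll": 4.1},{"delta_pos": [-2.6,0.9,14.3],"roll": 4.1},{"delta_pos": [-2.6,0.9,14.3],"roll": 4.1},{"delta_pos": [-2.6,0.9,14.3],"roll": 4.1}])

```text
time_s: 10.55
eef_pos: [0.5935, -0.2997, 0.205]
tool_rot: [[-0.938, 0.348, 0.001], [0.348, 0.938, -0.001], [-0.002, -0.0, -1.0]]
ft_force: [-1.0, 0.2, -0.8]
width: 0.998
```

Emit:
jog_arm(targets=[{"delta_pos": [0,0,0],"roll": 0},{"delta_pos": [0,0,0],"roll": 0},{"delta_pos": [0,0,0],"roll": 0},{"delta_pos": [0,0,0],"roll": 0},{"delta_pos": [0,0,0],"roll": 0},{"delta_pos": [0,0,0],"roll": 0},{"delta_pos": [0,0,0],"roll": 0},{"delta_pos": [0,0,0],"roll": 0}], hand=1, newtons=60)

```text
time_s: 11.35
eef_pos: [0.5933, -0.2997, 0.2041]
tool_rot: [[-0.938, 0.348, 0.001], [0.348, 0.938, -0.0], [-0.001, 0.0, -1.0]]
ft_force: [0.0, 1.4, 6.8]
width: 0.246
```

Emit:
jog_arm(targets=[{"delta_pos": [0,0,-2],"roll": -2},{"delta_pos": [0,0,-5],"roll": -8},{"delta_pos": [0,0,-6],"roll": -16},{"delta_pos": [0,0,-6],"roll": -22},{"delta_pos": [0,0,-6],"roll": -25},{"delta_pos": [0,0,-6],"roll": -25},{"delta_pos": [0,0,-6],"roll": -25}])

```text
time_s: 12.05
eef_pos: [0.5929, -0.2997, 0.2634]
tool_rot: [[-0.997, -0.079, -0.0], [-0.079, 0.997, 0.0], [0.0, 0.0, -1.0]]
ft_force: [0.4, -0.6, -2.1]
width: 0.238
```

```bash
python3 - <<'E'
from h import *
s=r.get_state();R=np.array(s["tool_rot"]);t=np.array(s["eef_pos"])
print(t,s["time_s"],s["width"],"tool yaw",np.degrees(np.arctan2(-R[0,1],R[1,1])))
w=.0800;h=np.array([.5857,.0256]);ex=np.array([np.cos(w),np.sin(w)])
print("shift to home-0.1:",R.T@(np.r_[h-.10*ex,.25]-t)*100)
E
```

```text
[ 0.59293463 -0.2996831   0.26336892] 12.05 0.23824013848085607 tool yaw 4.541821297359315
shift to home-0.1: [ 8.14487786 32.47585777  1.3470121 ]
```

Emit:
jog_arm(targets=[{"delta_pos": [1,4,0],"roll": 0},{"delta_pos": [2,8,0],"roll": 0},{"delta_pos": [3,12,0],"roll": 0},{"delta_pos": [4,16.5,0],"roll": 0},{"delta_pos": [5,21,0],"roll": 0},{"delta_pos": [6.5,25,0],"roll": 0},{"delta_pos": [7.5,29,0],"roll": 0},{"delta_pos": [8.1,31.5,0],"roll": 0},{"delta_pos": [8.1,32.5,0],"roll": 0},{"delta_pos": [8.1,32.5,2.5],"roll": 0},{"delta_pos": [8.1,32.5,4.5],"roll": 0},{"delta_pos": [8.1,32.5,4.8],"roll": 0}])

```text
time_s: 13.25
eef_pos: [0.4857, 0.0173, 0.214]
tool_rot: [[-0.997, -0.08, -0.003], [-0.08, 0.997, -0.001], [0.003, -0.001, -1.0]]
ft_force: [0.6, -0.6, -2.2]
width: 0.247
```

Emit:
jog_arm(targets=[{"delta_pos": [0,0,0],"roll": 0},{"delta_pos": [0,0,0],"roll": 0}])

```text
time_s: 13.45
eef_pos: [0.4863, 0.0174, 0.2163]
tool_rot: [[-0.997, -0.08, 0.001], [-0.08, 0.997, -0.0], [-0.001, -0.0, -1.0]]
ft_force: [0.1, -0.1, -2.1]
width: 0.246
```

```bash
python3 - <<'E'
from h import *
s=r.get_state();R=np.array(s["tool_rot"]);t=np.array(s["eef_pos"])
print(t,s["time_s"],s["ft_force"],"tool yaw",np.degrees(np.arctan2(-R[0,1],R[1,1])))
w=.0800;h=np.array([.5857,.0256]);ex=np.array([np.cos(w),np.sin(w)])
print("shift to home:",R.T@(np.r_[h,.21]-t)*100)
a=r.snapshot("wrist");b=r.snapshot("top")
cv2.imwrite("pics/w4.png",a)
E
```

```text
[0.48634816 0.01739417 0.2163077 ] 13.45 [ 0.13573449 -0.09684007 -2.05999876] tool yaw 4.598057708109341
shift to home: [-9.96847499  0.02157315  0.63885928]
```

View pics/w4.png

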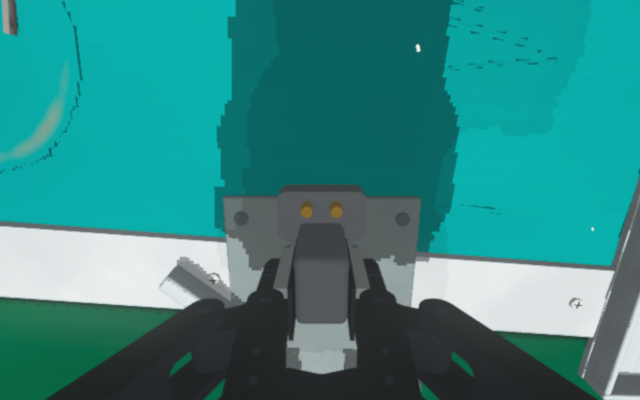

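Fresh is centred on the shelf: its centre is at column 321.5 against 322 for the plate. Lowering and sliding in.

Emit:
jog_arm(targets=[{"delta_pos": [0,0,0.3],"roll": 0},{"delta_pos": [0,0,0.6],"roll": 0},{"delta_pos": [-1,0,0.6],"roll": 0},{"delta_pos": [-2,0,0.6],"roll": 0},{"delta_pos": [-3,0,0.6],"roll": 0},{"delta_pos": [-4,0,0.6],"roll": 0},{"delta_pos": [-5,0,0.6],"roll": 0},{"delta_pos": [-5.5,0,0.6],"roll": 0},{"delta_pos": [-5.5,0,0.6],"roll": 0}])

```text
time_s: 14.45
eef_pos: [0.5417, 0.0222, 0.21]
tool_rot: [[-0.997, -0.081, 0.002], [-0.081, 0.997, 0.0], [-0.002, -0.0, -1.0]]
ft_force: [2.8, -1.2, 6.9]
width: 0.246
```

Emit:
jog_arm(targets=[{"delta_pos": [-0.7,0,0],"roll": 0},{"delta_pos": [-1.4,0,0],"roll": 0},{"delta_pos": [-2.1,0,0],"roll": 0},{"delta_pos": [-2.8,0,0],"roll": 0},{"delta_pos": [-3.4,0,0],"roll": 0},{"delta_pos": [-3.8,0,0],"roll": 0},{"delta_pos": [-4.1,0,0],"roll": 0},{"delta_pos": [-4.3,0,0],"roll": 0},{"delta_pos": [-4.5,0,0],"roll": 0},{"delta_pos": [-4.5,0,0],"roll": 0}])

```text
time_s: 15.45
eef_pos: [0.5859, 0.0253, 0.21]
tool_rot: [[-0.997, -0.08, 0.0], [-0.08, 0.997, -0.001], [-0.0, -0.001, -1.0]]
ft_force: [-2.3, -3.3, 10.3]
width: 0.242
```

Emit:
jog_arm(targets=[{"delta_pos": [-0.1,0,0],"roll": 0},{"delta_pos": [-0.1,0,0],"roll": 0}])

```text
time_s: 15.65
eef_pos: [0.5862, 0.0253, 0.21]
tool_rot: [[-0.997, -0.08, -0.001], [-0.08, 0.997, -0.001], [0.001, -0.001, -1.0]]
ft_force: [-7.5, -3.5, 14.2]
width: 0.242
```

Emit:
jog_arm(targets=[{"delta_pos": [-0.1,0,0],"roll": 0},{"delta_pos": [-0.2,0,0],"roll": 0},{"delta_pos": [-0.2,0,0],"roll": 0}])

```text
time_s: 15.95
eef_pos: [0.587, 0.0254, 0.2101]
tool_rot: [[-0.997, -0.08, -0.005], [-0.08, 0.997, -0.001], [0.005, -0.001, -1.0]]
ft_force: [-21.0, -3.3, 29.7]
width: 0.248
```

That is stiff at 21 N, more than the ball takes, so it's on the end stop. Ease off, open, rise, and look.

Emit:
jog_arm(targets=[{"delta_pos": [0.1,0,0],"roll": 0},{"delta_pos": [0.15,0,0],"roll": 0}])

```text
time_s: 16.15
eef_pos: [0.5863, 0.0254, 0.21]
tool_rot: [[-0.997, -0.081, -0.002], [-0.081, 0.997, -0.001], [0.002, -0.001, -1.0]]
ft_force: [-9.3, -3.3, 16.6]
width: 0.248
```

Emit:
jog_arm(targets=[{"delta_pos": [0,0,0],"roll": 0},{"delta_pos": [0,0,0],"roll": 0},{"delta_pos": [0,0,0],"roll": 0},{"delta_pos": [0,0,0],"roll": 0},{"delta_pos": [0,0,0],"roll": 0},{"delta_pos": [0,0,0],"roll": 0},{"delta_pos": [0,0,-2],"roll": 0},{"delta_pos": [1,0,-5],"roll": 0},{"delta_pos": [3,0,-9],"roll": 0},{"delta_pos": [4,0,-12],"roll": 0},{"delta_pos": [4,0,-12],"roll": 0},{"delta_pos": [4,0,-12],"roll": 0}], hand=-1)

```text
time_s: 17.35
eef_pos: [0.5473, 0.0228, 0.3301]
tool_rot: [[-0.997, -0.081, 0.001], [-0.081, 0.997, 0.0], [-0.001, 0.0, -1.0]]
ft_force: [-0.7, 0.8, 0.8]
width: 1.0
```

```bash
python3 - <<'E'
from ov import *
s=r.get_state();R=np.array(s["tool_rot"]);t=np.array(s["eef_pos"]);print(t,s["time_s"],np.degrees(np.arctan2(-R[0,1],R[1,1])))
P=r.camera_params("wrist");a=r.snapshot("wrist");pickle.dump(P,open("w5.pkl","wb"));cv2.imwrite("pics/w5.png",a)
for q in("fresh","keeper"):
  for o in r.cut_out("wrist",q)[:1]:print(q,o["conf"],o["rect"])
p=np.array([.5559,.0236,.080])
def w(l):c,s=np.cos(p[2]),np.sin(p[2]);return (p[0]+c*l[0]-s*l[1],p[1]+s*l[0]+c*l[1],l[2])
x0,y0=190,40;k=3.5;b=cv2.resize(a[y0:y0+165,x0:x0+190],None,fx=k,fy=k,interpolation=cv2.INTER_CUBIC)
def poly(L,z,col):
    q=np.array([((np.array(proj("wrist",w((*l,z)),P))-(x0,y0)+.5)*k) for l in L]).astype(int);cv2.polylines(b,[q],True,col,1)
box=lambda a,b,c,d:[(a,c),(b,c),(b,d),(a,d)]
poly(box(-.09,.08,-.055,.055),.006,(0,0,255));poly(box(.015,.045,-.011,.011),.062,(0,255,255));poly(box(0,.06,-.022,.022),.020,(255,255,0))
cv2.imwrite("pics/ov5.png",b)
E
```

```text
[0.54732389 0.02276091 0.33010815] 17.35 4.6584538193210445
fresh 0.56 [295.6, 192.6, 344.6, 268.2]
keeper 0.68 [214.4, 132.4, 285.3, 198.2]
```

View pics/ov5.png

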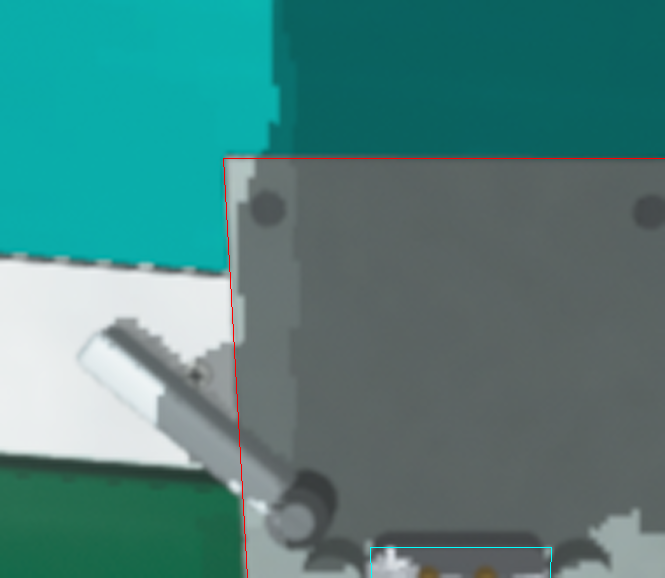

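The fresh cassette's front edge lies on the model's flush line (crop y≈547) and is centred. Planning the keeper sweep.

```bash
python3 - <<'E'
from ov import *
P=pickle.load(open("w5.pkl","rb"));p=np.array([.5559,.0236,.080]);c,s=np.cos(p[2]),np.sin(p[2]);H=np.array([[c,-s],[s,c]])
loc=lambda u,v,z:H.T@(onz("wrist",u,v,z,P)[:2]-p[:2])*1000
print("tip",loc(190+92/3.5,40+345/3.5,.026),"pin",loc(190+297/3.5,40+522/3.5,.03))
tip=loc(190+92/3.5,40+345/3.5,.026)-[-8,-38];a0=np.arctan2(-tip[0],tip[1]);print("a0",a0,np.linalg.norm(tip))
st=r.get_state();R=np.array(st["tool_rot"]);t=np.array(st["eef_pos"])
def row(a,clear):
    u=np.array([-np.sin(a),np.cos(a)]);n=np.array([np.cos(a),np.sin(a)]);h=11*abs(n[0])+14.5*abs(n[1])
    q=np.array([-8,-38])+42*u-(5+h+clear)*n
    return q,(R.T@(np.r_[p[:2]+H@q/1000,.187]-t)*100)
for a,cl in [(a0,9)]+[(a,0) for a in np.arange(2.4,-.01,-.2)]:
    q,d=row(a,cl);print(round(a,2),q.round(0),d.round(1))
E
```

```text
tip [-49.17667278 -82.86172958] pin [ -8.8260142 -37.6832112]
a0 2.398998701313201 60.894114345612365
2.4 [-13. -91.] [ 0.4 -9.  14.2]
2.4 [-19. -84.] [ 1.1 -8.4 14.2]
2.2 [-28. -81.] [ 2.  -8.1 14.2]
2.0 [-37. -76.] [ 2.8 -7.6 14.2]
1.8 [-44. -69.] [ 3.5 -6.8 14.2]
1.6 [-49. -59.] [ 4.1 -5.9 14.2]
1.4 [-53. -52.] [ 4.4 -5.2 14.2]
1.2 [-55. -44.] [ 4.6 -4.4 14.2]
1.0 [-56. -35.] [ 4.7 -3.5 14.2]
0.8 [-54. -25.] [ 4.5 -2.5 14.2]
0.6 [-50. -16.] [ 4.1 -1.6 14.2]
0.4 [-43.  -7.] [ 3.5 -0.7 14.2]
0.2 [-35.  -1.] [ 2.6 -0.  14.2]
-0.0 [-24.   4.] [ 1.5  0.4 14.2]
```

Emit:
jog_arm(targets=[{"delta_pos": [0.3,-4,1],"roll": 0},{"delta_pos": [0.3,-8,1],"roll": 0},{"delta_pos": [0.3,-9.3,2],"roll": 0},{"delta_pos": [0.3,-9.3,5],"roll": 0},{"delta_pos": [0.3,-9.3,7],"roll": 0},{"delta_pos": [0.3,-9.3,7],"roll": 0},{"delta_pos": [0.3,-9.3,7],"roll": 0},{"delta_pos": [0.3,-9.3,10],"roll": 0},{"delta_pos": [0.3,-9.3,13],"roll": 0},{"delta_pos": [0.3,-9.3,14.2],"roll": 0},{"delta_pos": [0.3,-9.3,14.2],"roll": 0},{"delta_pos": [0.3,-9.3,14.2],"roll": 0}], hand=1, newtons=30)

```text
time_s: 18.7
eef_pos: [0.5523, -0.0703, 0.1888]
tool_rot: [[-0.997, -0.081, 0.001], [-0.081, 0.997, -0.0], [-0.001, -0.0, -1.0]]
ft_force: [-0.7, 0.1, 0.3]
width: -0.003
```

Emit:
jog_arm(targets=[{"delta_pos": [0.8,0.9,0],"roll": 0},{"delta_pos": [1.7,1.2,0],"roll": 0},{"delta_pos": [2.5,1.7,0],"roll": 0},{"delta_pos": [3.2,2.5,0],"roll": 0},{"delta_pos": [3.8,3.4,0],"roll": 0},{"delta_pos": [4.1,4.1,0],"roll": 0},{"delta_pos": [4.1,4.1,0],"roll": 0}])

```text
time_s: 19.4
eef_pos: [0.5071, -0.0315, 0.1876]
tool_rot: [[-0.997, -0.083, -0.001], [-0.083, 0.997, 0.0], [0.001, 0.0, -1.0]]
ft_force: [-0.2, 0.3, -0.3]
width: 0.002
```

Emit:
jog_arm(targets=[{"delta_pos": [0.2,0.8,0],"roll": 0},{"delta_pos": [0.3,1.7,0],"roll": 0},{"delta_pos": [0.1,2.7,0],"roll": 0},{"delta_pos": [-0.3,3.6,0],"roll": 0},{"delta_pos": [-0.9,4.5,0],"roll": 0},{"delta_pos": [-1.8,5.2,0],"roll": 0},{"delta_pos": [-2.4,5.5,0],"roll": 0},{"delta_pos": [-2.7,5.6,0],"roll": 0},{"delta_pos": [-2.7,5.6,0],"roll": 0}])

```text
time_s: 20.3
eef_pos: [0.5303, 0.0254, 0.1875]
tool_rot: [[-0.997, -0.081, -0.0], [-0.081, 0.997, 0.0], [0.0, 0.0, -1.0]]
ft_force: [-0.6, 0.4, 0.9]
width: -0.001
```

Emit:
jog_arm(targets=[{"delta_pos": [-0.1,0,0],"roll": 0},{"delta_pos": [-0.2,0,0],"roll": 0},{"delta_pos": [-0.2,0,0],"roll": 0}])

```text
time_s: 20.6
eef_pos: [0.5312, 0.0251, 0.1874]
tool_rot: [[-0.997, -0.081, -0.002], [-0.081, 0.997, -0.0], [0.002, -0.0, -1.0]]
ft_force: [-6.8, 1.2, 3.7]
width: 0.003
```

Emit:
jog_arm(targets=[{"delta_pos": [-0.1,0,0],"roll": 0},{"delta_pos": [-0.1,0,0],"roll": 0}])

```text
time_s: 20.8
eef_pos: [0.5316, 0.0252, 0.1874]
tool_rot: [[-0.997, -0.081, -0.004], [-0.081, 0.997, -0.0], [0.004, 0.0, -1.0]]
ft_force: [-10.7, 0.8, 8.4]
width: 0.002
```

Emit:
jog_arm(targets=[{"delta_pos": [1,0,0],"roll": 0},{"delta_pos": [2,0,0],"roll": 0},{"delta_pos": [2,0,-4],"roll": 0},{"delta_pos": [2,0,-9],"roll": 0},{"delta_pos": [1,0,-14],"roll": 0},{"delta_pos": [0,0,-17],"roll": 0},{"delta_pos": [0,0,-17],"roll": 0},{"delta_pos": [0,0,-17],"roll": 0}])

```text
time_s: 21.6
eef_pos: [0.5325, 0.0254, 0.3579]
tool_rot: [[-0.997, -0.081, 0.001], [-0.081, 0.997, 0.0], [-0.001, 0.0, -1.0]]
ft_force: [-1.3, 0.6, -0.6]
width: 0.0
```

```bash
python3 - <<'E'
from h import *
s=r.get_state();print(s["time_s"],s["ft_force"])
P=r.camera_params("wrist");a=r.snapshot("wrist")
p=np.array([.5559,.0236,.080])
def w(l):c,s=np.cos(p[2]),np.sin(p[2]);return (p[0]+c*l[0]-s*l[1],p[1]+s*l[0]+c*l[1],l[2])
u,v=proj("wrist",w((0,0,.02)),P);x0,y0=int(u)-80,int(v)-60;k=5
b=cv2.resize(a[y0:y0+120,x0:x0+150],None,fx=k,fy=k,interpolation=cv2.INTER_CUBIC)
def poly(L,z,col):
    q=np.array([((np.array(proj("wrist",w((*l,z)),P))-(x0,y0)+.5)*k) for l in L]).astype(int);cv2.polylines(b,[q],True,col,1)
box=lambda a,b,c,d:[(a,c),(b,c),(b,d),(a,d)]
poly(box(-.013,-.003,-.038,.024),.026,(0,0,255));poly(box(.015,.045,-.011,.011),.062,(0,255,255));poly(box(0,.06,-.022,.022),.020,(255,255,0))
cv2.imwrite("pics/ov6.png",b)
t=r.snapshot("top")
for q in("worn","keeper","tape","nut","ptfe","blank","hexkey"):
  for o in r.cut_out("top",q)[:2]:print(q,round(o["conf"],2),np.round(o["rect"]))
E
```

```text
21.6 [-1.30339445  0.62988488 -0.58871083]
worn 0.61 [204. 208. 224. 235.]
tape 0.67 [434. 223. 461. 265.]
tape 0.59 [173. 145. 197. 166.]
ptfe 0.57 [228. 138. 255. 162.]
hexkey 0.62 [385. 268. 403. 273.]
```

View pics/ov6.png

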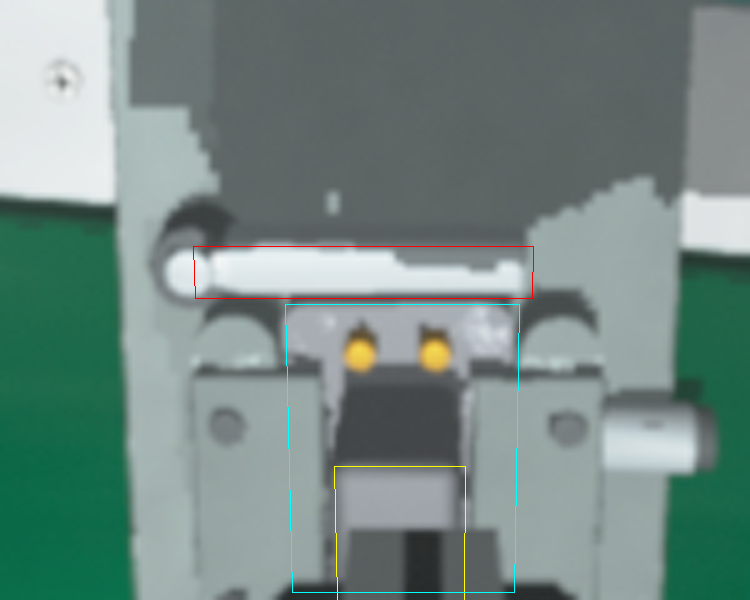

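The keeper lies on its shut outline across the mouth, fresh matches the home outline, and the arm is clear. Handing in.

```bash
python3 -c "
from rig import r
print(r.finish_job())"
```

```text
the job is handed in; nothing more can be done
None
```

I changed the cassette and handed the job in at about 22 s of the 72 s allowed. `finish_job` gave no verdict, so the results below rest on my own checks.

- **Worn cassette:** I pulled it out past the ball, stood it upright near the middle of the tray and let go. A wrist picture showed it upright, and the last top-camera picture still found it in the tray.
- **Fresh cassette:** I slid it in until it met the end stop, which pushed back with about 21 N, more than the ball's 5 to 12 N. The last picture showed its front flush with the home outline, to about 1 mm.
- **Keeper:** I swung it round to its hard stop, which pushed back with about 11 N. In the last picture it lies on the outline for fully shut.
- **Arm:** It finished about 17 cm above the holder, touching nothing.

**What I could not confirm:**
- The ball's own position can't be read. That it sits in the notch is inferred from the push force and the flush front.
- In the last top picture the networks missed the nut and keeper and labelled the blank as tape. I did not search for the nipple in either top picture.
- The hex key's box came out shorter at one end, probably because of shadow.
- The tape roll, the spool and the blank (under its wrong label) were where they started to within a few pixels. The arm was never low near the nut, nipple or hex key.

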